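# Assemble the inspection lamp's optics and clamp them

### The job

Put together the optics of the stone-inspection lamp: drop the brass-ringed magnifier lens into the barrel, then the bare aluminium spacer ring, then the amber filter, each lying flat on the one before. Then take the bracket arm by its red peg, swing it fully home over the barrel, and only then turn the brass retaining ring clockwise by its crossbar until it bears firmly on the filter and stays tight when you let go. Leave the green filter, the stones, tweezer block, jar and saucer where they are.

Things in the scene. Friction and masses are not known exactly. Their poses are not given: they have to be found in the camera images.
- barrel_floor (a point): Centre of the flat inner floor of the barrel, 14 mm above the bench. The barrel is a fixed upright black cup on a cast-aluminium base plate: bore 52 mm diameter, outside 72 mm diameter, 42 mm deep, with a 5 mm high 45 degree funnel at the mouth (62 mm wide at the rim). z up; the arm's pivot lies 115 mm from the barrel's axis in this frame's -y direction. The whole station stands anywhere and at any yaw within about 0.4 rad
- barrel_rim (a point): Centre of the barrel's mouth, on its axis at the height of the rim, 56 mm above the bench
- pivot (a point): Point on the vertical pivot axis of the swing-arm bracket, 70 mm above the bench. The column and its boss are 40 mm across and reach 84 mm above the bench; the base plate is 92 x 205 mm, 14 mm thick
- swing (a joint): Swing angle of the cast-aluminium bracket arm in rad: 0 = fully home against its stop, with the ring exactly over the barrel; grows anticlockwise seen from above, to 1.9. Starts swung open by 1.1 to 1.7. Stiff hinge (0.12 N m), stays where left
- peg (a point): Middle of the grip of the red round handle peg that stands up from the arm, 60 mm from the pivot axis: 14 mm diameter, free from 78 to 114 mm above the bench; this point is 100 mm above the bench. It moves with the arm
- clamp (a joint): Turn of the brass retaining ring in rad: 0 = fully up, grows as it is turned clockwise seen from above, limit 2.5. Its coarse thread lowers it 2.2 mm per rad. With lens, spacer and filter in the barrel it meets the filter at about 1.6; turning it 0.1 to 0.4 rad further clamps them. Thread friction 0.04 N m holds it where it is left
- knob (a point): Centre of the brass crossbar on top of the retaining ring, used to turn it: bar 46 mm long along this point's x axis, 12 mm wide (y), 22 mm tall (z); when up, it spans 90 to 112 mm above the bench. It sits on the ring's axis at the arm's end, 115 mm from the pivot, and sinks with the ring. The arm's hub below it is 60 mm across, its top 80 mm above the bench
- retainer: The brass retaining ring itself, 40 mm outside, 30 mm inside diameter, carried in the hub at the arm's end; its lower edge is 57.5 mm above the bench when up. Origin on its axis, at bench height when up
- lens_mid (a point): Centre of the magnifier lens: clear glass in a brass ring, a flat disc 48 mm diameter and 15 mm thick; z is its axis. Lies flat on the bench
- spacer_mid (a point): Centre of the spacer: bare open aluminium ring, 48 mm outside and 38 mm inside diameter, 12 mm thick; z is its axis. Lies flat on the bench
- filter_mid (a point): Centre of the amber filter: orange glass in a black ring, 48 mm diameter, 13 mm thick; z is its axis. Lies flat on the bench
- filter: The same amber filter; origin at the centre of its underside
- spare_mid (a point): Centre of the spare green filter, in a black ring, 48 mm diameter, 13 mm thick. Not used; leave it
- basalt_mid (a point): Centre of a black basalt baduk stone, 22 mm diameter, 9 mm thick, on the bench. Leave it
- shellstone_mid (a point): Centre of a white baduk stone, 22 mm diameter, 9 mm thick, on the bench. Leave it
- tweezers_mid (a point): Centre of the bamboo tweezer block, 36 (x) x 50 (y) x 24 mm tall; steel tweezers 110 mm long lie along y on its top, up to 29 mm above the bench. Leave it
- saucer: White porcelain inspection saucer, 90 mm diameter, 14 mm tall; origin at the centre of its underside. Leave it
- oil_mid (a point): Centre of a small jar, 34 mm diameter, 60 mm tall. Leave it
Not all that is in view belongs to the job. What is meant by the part that bears barrel_floor is not brown, and is the larger of those in its own colour.

How it is judged:
On the way, in this order (a step that is already met when the one before it is completed fails the run):
1. the lens lies flat on the floor of the barrel (horizontal distance between lens_mid and barrel_floor below 0.004 m and z of lens_mid in the frame of barrel_floor between 0.0055 and 0.0095 m and angle between lens_mid's own z axis and vertical below 0.1 rad), for 0.2 s.
2. the spacer lies flat on the lens in the barrel (all of step 1 and horizontal distance between spacer_mid and barrel_floor below 0.004 m and z of spacer_mid in the frame of barrel_floor between 0.019 and 0.023 m and angle between spacer_mid's own z axis and vertical below 0.1 rad), for 0.2 s.
3. the amber filter lies flat on the spacer in the barrel (all of step 2 and horizontal distance between filter_mid and barrel_floor below 0.004 m and z of filter_mid in the frame of barrel_floor between 0.0315 and 0.0355 m and angle between filter_mid's own z axis and vertical below 0.1 rad), for 0.2 s.
4. the bracket arm is swung home over the barrel (value of joint swing below 0.05 rad), for 0.2 s.
5. the retaining ring is screwed down onto the filter (value of joint clamp above 1.4 rad and contact force between retainer and filter above 2 N), for 0.2 s.
At the end, for the whole second after the job is handed in: From the floor up lens, spacer and amber filter lie in the barrel, each centred within 4 mm, within 2 mm of its stack height, tilted under 0.1 rad; the arm is home (under 0.05 rad); the ring, turned past 1.4 rad, presses on the filter with over 2 N by itself (all of step 3 and all of step 5 and value of joint swing below 0.05 rad); the robot touches nothing.
It fails at once if the retaining ring was turned down (past 0.8 rad) while the arm was not home (swing above 0.15 rad) (value of joint clamp above 0.8 rad and value of joint swing above 0.15 rad).
It fails at once if the spare green filter, a stone, the tweezer block, the jar or the saucer was moved more than 25 mm (distance of any of spare_mid, basalt_mid, shellstone_mid, tweezers_mid, oil_mid, saucer from where it was at the start of the episode above 0.025 m).
It also fails if it takes over 72 s, if anything falls off the work surface, if the arm or the gripper's body presses on something with over 40 N, if the wrist force passes 120 N, or if a joint passes its speed limit or range.

### The arm

A 6-joint arm with a two-finger parallel gripper is mounted at the origin on the work surface. World frame = base frame: x ahead of the robot, y to its left, z up, the work surface at z = 0. Lengths are in m, angles in rad, forces in N, time in s.
With the tool pointing down it reaches from about 0.375 to 0.9 m from the base axis. Payload 3.1 kg.
Tool frame: the origin (TCP) lies midway between the tips of the shut fingers; the grasp point (between the pads) lies 19 mm behind it; z points along the fingers, y is the line along which they close (so a half turn about z gives the same grasp; the last joint's range is limited). The gripper opens to 85 mm and grips with 20 to 120 N. Pads are 22 mm wide; open, the fingers measure 114 mm over their backs; the gripper's body (76 mm by 85 mm) begins 54 mm behind the grasp point. The pads swing forward as they close: fully open they stand 13 mm farther back than shut.
Start: joints at [0.929, 0.527, 1.433, -0, 1.181, -0.178], TCP at [0.279, 0.559, 0.231] pointing down, gripper open.
Joint ranges: [-3.08, 3.08], [-0.75, 2.2], [0.22, 2.44], [-1.43, 4.57], [0, 2.65], [-2.85, 2.85]. Speed limits (rad/s): [2.79, 2.79, 3.14, 3.14, 3.14, 3.14].

### API

Orientations are given as a unit quaternion [x, y, z, w].
In Python, from station import manip gives the robot as it stands. The module is installed in compiled form; this text tells all that it offers.
- The arm moves only by the tool apply_moves, never from a script. Its arguments are lists of equal length, an entry for each row: "claw": the gripper's target within -1 to 1 (fully open at 1, half-way at 0, shut at -1); "travel": the shift along the tool's x, y, z scaled (see below), a list of three; "turn": the turn, a rotation vector about the tool's x, y, z scaled (see below), a list of three. In form: {"claw": [claw, ...], "travel": [[dx, dy, dz], ...], "turn": [[rx, ry, rz], ...]}. A call has 1 to 5 rows; each row is the pose to reach, as a shift and turn from the pose commanded when the call began, along the tool's axes at that moment, turning the shorter way round; what a row does not reach only later rows make up. The controller multiplies each number of a shift by 800 mm and each number of a turn by 180 degrees. A row lasts 1/12 s, in which the tool goes at most 41.7 mm and 7.16 degrees, less where a joint would pass 70% of its speed; a pose out of reach is approached as far as the arm can. A call with a number of a shift or a turn outside -1 to 1 is refused whole. A call with a gripper value outside its range is refused whole. The fingers move at their own pace and stop on an object; "newtons" is the grip in N (left out, the last holds). Time passes only in rows, so rows that repeat a pose let the fingers close. It gives the time, the measured TCP pose, the force, the opening and the grip force at its end, in the units of the state.
- manip.sense(): the state, without advancing time (a new reading comes with each control period).
- manip.snapshot(name): name is "scene" or "top" or "wrist"; returns a dict with "pixels" (480x640x3 uint8, red, green, blue), "depth" (480x640 float32, m along the optical axis (not along the pixel's ray), 0 where there is no reading), "intrinsics" (3x3 intrinsics, pixels), "k1" (the pictures are not rectified: a ray, as slopes to the right and down, at radius r is drawn at 1 + k1 r^2 times it, then the intrinsics apply), "R" (3x3) and "t" (3): a world point X has camera coordinates R X + t. Camera axes: x right, y down, z forward; pixel columns grow to the right and rows downward; lengths in m; the calibration is good to about 2 mm. A picture is of the moment at which its call begins.
- manip.sign_off(): hands the job in; it is judged then, once.
The state is a dict: "t": time; "q": joint angles; "qd": joint speeds; "tau": joint torques, N m; "tcp_pos": TCP position; "tool_rot": TCP orientation; "force": force on the tool from outside, world axes, zero at the start; "ft_torque": the same for the moment, N m; "finger_gap": opening from 0.0 (shut) to 1.0 (fully open); "gripper_force": force on a finger pad.
Only numpy, scipy, OpenCV 4.12 (cv2) and the standard library are available. Lean on these libraries where they do the work, as an engineer would, in place of code of your own. Each camera call takes 0.05 s, during which the arm holds its last target. There are 200 camera calls.

## Working session

There is one attempt and no reset: what is moved stays moved. The work goes in short steps, Python scripts to look and compute and a tool call to move; the robot and the scene stay as the last step left them, time stands still between calls to the robot, and variables do not carry over. Pictures are saved under pics/ and viewed, at most 10 in all, crops included, and the job is handed in when it is done.

Besides the shell and the picture viewer there is one more tool, called after "Emit:" by a JSON object that holds its "name" and its "arguments". apply_moves: Moves the arm, as the interface text tells. Shifts and turns lie within -1 to 1; 1 stands for 800 mm of shift or 180 degrees of turn. Its arguments: {"type":"object","properties":{"claw":{"type":"array","items":{"type":"number"}},"travel":{"type":"array","items":{"type":"array","items":{"type":"number"}}},"turn":{"type":"array","items":{"type":"array","items":{"type":"number"}}},"newtons":{"type":"number"}},"required":["claw","travel","turn"]}

```bash
mkdir -p pics
python3 - <<'E'
from station import manip
import cv2,numpy as np
for n in ("scene","top"):
    s=manip.snapshot(n); cv2.imwrite(f"pics/{n}0.png",s["pixels"][:,:,::-1]); np.savez(f"{n}0.npz",**{k:np.array(v) for k,v in s.items()})
    print(n,s["intrinsics"],s["k1"],s["R"],s["t"])
print(manip.sense())
E
```

```text
scene [[546.8366673    0.         314.23652014]
 [  0.         546.8366673  244.97700096]
 [  0.           0.           1.        ]] -0.1415956062315596 [[ 0.71876439  0.69498355  0.01938082]
 [ 0.49752067 -0.49467321 -0.71258094]
 [-0.48564486  0.52182017 -0.70132217]] [-0.38681648 -0.14288956  1.39722675]
top [[619.96183912   0.         328.22341586]
 [  0.         619.96183912 238.92652589]
 [  0.           0.           1.        ]] -0.20082254827853085 [[-2.52140627e-03 -9.99745958e-01  2.23978078e-02]
 [-9.92681231e-01 -2.01946454e-04 -1.20763954e-01]
 [ 1.20737798e-01 -2.25383784e-02 -9.92428539e-01]] [0.04261905 0.51368004 1.22815245]
{'t': 0.1, 'q': array([ 9.29499771e-01,  5.28369251e-01,  1.43376479e+00, -8.48469344e-06,
        1.18143904e+00, -1.78472408e-01]), 'qd': array([ 0.00025064, -0.00250601, -0.00400001, -0.00042255,  0.00152129,
       -0.00037225]), 'tau': array([-2.48297292e-04, -4.43302417e+01, -1.78587091e+01, -2.51012625e-04,
        3.97566851e-03, -3.19176962e-06]), 'tcp_pos': array([0.27861377, 0.55873818, 0.2304369 ]), 'tool_rot': array([ 2.29350501e-01,  9.73343396e-01, -9.09755546e-04, -3.91005662e-04]), 'force': array([-0.01160434,  0.21879501,  0.46338601]), 'ft_torque': array([0.04161314, 0.00401326, 0.02074201]), 'gripper_force': 0.0, 'finger_gap': 0.9970786604043842}
```

View pics/top0.png

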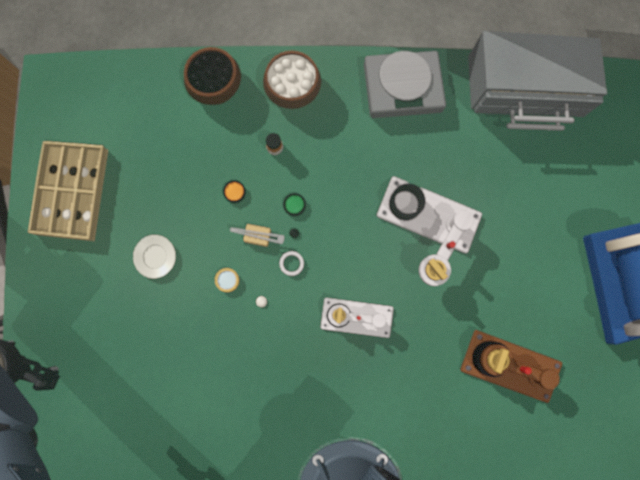

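View pics/scene0.png

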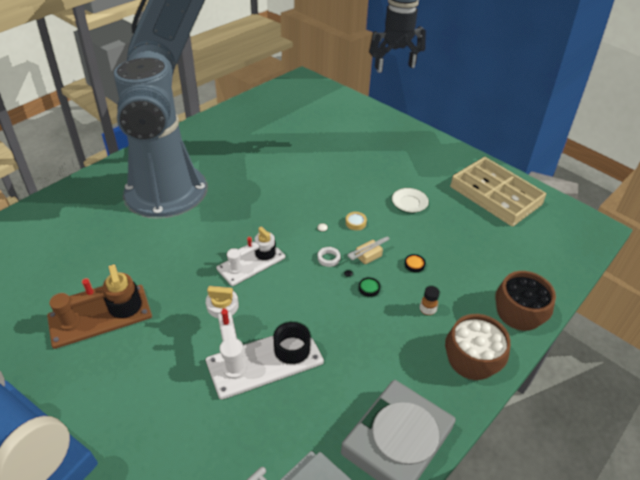

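The top view shows the larger bare-metal station, with its barrel at (407,202), red peg at (451,245) and knob at (436,270). The lens is at (227,280), the spacer at (291,264), the amber filter at (234,191), the green spare at (294,204) and the jar at (274,143). The scene view agrees; the brown station and the small one are decoys.

```bash
cat > h.py <<'E'
import numpy as np,cv2
from scipy.spatial.transform import Rotation as Ro
def rays(s,uv):
    uv=np.asarray(uv,float).reshape(-1,1,2)
    p=cv2.undistortPoints(uv,np.array(s["intrinsics"]),np.array([float(s["k1"]),0,0,0]))[:,0]
    return np.c_[p,np.ones(len(p))]
def onplane(s,uv,z):
    d=rays(s,uv)@np.array(s["R"]); c=-np.array(s["R"]).T@np.array(s["t"])
    return c+d*((z-c[2])/d[:,2])[:,None]
def cloud(s):
    h,w=s["depth"].shape; v,u=np.mgrid[:h,:w]
    P=rays(s,np.c_[u.ravel(),v.ravel()])*np.asarray(s["depth"]).reshape(-1,1)
    return ((P-s["t"])@np.array(s["R"])).reshape(h,w,3)
def circ(p):
    A=np.c_[2*p[:,0],2*p[:,1],np.ones(len(p))]; x=np.linalg.lstsq(A,(p[:,:2]**2).sum(1),rcond=None)[0]
    return x[0],x[1],np.sqrt(x[2]+x[0]**2+x[1]**2)
def shot(n,f=None):
    from station import manip
    s=manip.snapshot(n)
    if f: cv2.imwrite(f"pics/{f}.png",s["pixels"][:,:,::-1])
    return s
E
python3 - <<'E'
from h import *
s=dict(np.load("top0.npz")); C=cloud(s)
hsv=cv2.cvtColor(s["pixels"],cv2.COLOR_RGB2HSV).astype(int)
ng=~((hsv[...,0]>55)&(hsv[...,0]<95)&(hsv[...,1]>80)&(hsv[...,2]>60))
for n,(u,v),h in (("lens",(227,280),.015),("spacer",(291,264),.012),("filter",(234,191),.013),("spare",(294,204),.013)):
    m=np.zeros(ng.shape,np.uint8); m[v-20:v+20,u-20:u+20]=1
    high=(C[...,2]>h*.55)&(C[...,2]<.025)&(m>0)
    r,_=cv2.minEnclosingCircle(np.argwhere(high)[:,::-1].astype(np.float32))
    p=C[high]; (x,y),rr=cv2.minEnclosingCircle(p[:,:2].astype(np.float32))
    print(n,"depth",high.sum(),p.mean(0).round(4),(round(x,4),round(y,4),round(rr,4)),"px",onplane(s,[r],h).round(4))
X=C[...,2]; reg=np.zeros(ng.shape,bool); reg[165:295,370:490]=1
rim=reg&(X>.05)&(X<.061); rim[:,440:]=0; rim[230:]=0
print("rim",rim.sum(),circ(C[rim]),C[rim][:,2].mean())
H=hsv
red=reg&((H[...,0]<8)|(H[...,0]>172))&(H[...,1]>140); print("peg",red.sum(),C[red].mean(0).round(4),onplane(s,[np.argwhere(red).mean(0)[::-1]],.108).round(4))
hub=reg&(X>.074)&(X<.086); hub[:255]=0; print("hub",hub.sum(),circ(C[hub]),cv2.minEnclosingCircle(C[hub][:,:2].astype(np.float32)))
bar=reg&(X>.1)&(X<.13); bar[:255]=0; p=C[bar]; print("bar",bar.sum(),p.mean(0),np.linalg.svd(p[:,:2]-p[:,:2].mean(0))[2][0] if len(p) else 0)
col=reg&(X>.078)&(X<.09);col[:200]=0;col[240:]=0;col[:,:450]=0; print("col",col.sum(),C[col].mean(0))
cv2.imwrite("pics/a.png",cv2.resize(s["pixels"][160:300,360:500,::-1],(560,560),interpolation=2))
sc=dict(np.load("scene0.npz"))
E
```

```text
lens depth 414 [0.4326 0.2502 0.0142] (0.4417, 0.2405, 0.0371) px [[0.4417 0.2403 0.015 ]]
spacer depth 186 [0.467  0.1174 0.0124] (0.4655, 0.1187, 0.045) px [[0.4649 0.1185 0.012 ]]
filter depth 412 [0.6163 0.2394 0.0122] (0.6268, 0.2487, 0.0383) px [[0.6261 0.2474 0.013 ]]
spare depth 401 [0.5892 0.112  0.0123] (0.5907, 0.1208, 0.0412) px [[0.5899 0.1207 0.013 ]]
rim 452 (np.float64(0.5889170803631611), np.float64(-0.11817240030477713), np.float64(0.03128902597115816)) 0.05573088394648368
peg 25 [ 0.4929 -0.1915  0.1118] [[ 0.4934 -0.1924  0.108 ]]
hub 438 (np.float64(0.4487457637944822), np.float64(-0.1669670626213037), np.float64(0.02558793057999055)) ((0.4511617124080658, -0.16985632479190826), 0.0357336662709713)
bar 174 [ 0.44699971 -0.16482081  0.11089526] [-0.78353444 -0.62134835]
col 368 [ 0.53915913 -0.22044602  0.08347354]
```

View pics/a.png

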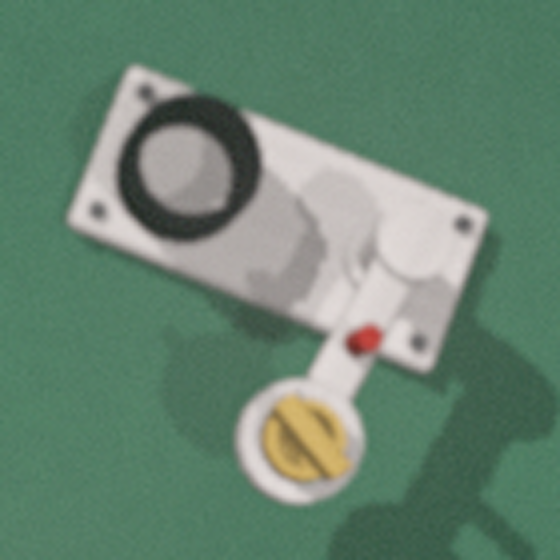

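The crop shows the barrel mouth, column, peg and knob; the bar runs diagonally, about 38° from world x.

Run:
```python
from h import *
for nm,c in (("top",dict(lens=(227,280),spacer=(291,264),filter=(234,191))),("scene",dict(lens=(356,220),spacer=(329,256),filter=(415,262)))):
    s=dict(np.load(nm+"0.npz")); hsv=cv2.cvtColor(s["pixels"],cv2.COLOR_RGB2HSV).astype(int)
    ng=(~((hsv[...,0]>60)&(hsv[...,0]<95)&(hsv[...,1]>100)&(hsv[...,2]>40))).astype(np.uint8)
    for n,h in (("lens",.015),("spacer",.012),("filter",.013)):
        u,v=c[n]
        cs,_=cv2.findContours(ng,cv2.RETR_EXTERNAL,cv2.CHAIN_APPROX_NONE)
        k=[q for q in cs if cv2.pointPolygonTest(q,(u,v),False)>=0]
        if not k: print(nm,n,"none");continue
        P=onplane(s,k[0][:,0],h/2); print(nm,n,cv2.contourArea(k[0]),np.round(cv2.minEnclosingCircle(P[:,:2].astype(np.float32))[0],4),np.round(circ(P),4))
from station import manip
s=manip.sense(); print(Ro.from_quat(s["tool_rot"]).as_matrix().round(3))
```

```text
top lens 304687.5 [0.5942 0.0517] [0.5888 0.0431 0.7091]
top spacer 304687.5 [0.5945 0.0517] [0.589  0.043  0.7099]
top filter 304687.5 [0.5944 0.0517] [0.589  0.043  0.7096]
scene lens 292779.0 [-0.227   0.9913] [0.0147 0.7535 1.2235]
scene spacer 292779.0 [-0.2291  0.9939] [0.013  0.7557 1.2256]
scene filter 292779.0 [-0.2284  0.993 ] [0.0136 0.7549 1.2249]
[[-0.895  0.446 -0.001]
 [ 0.446  0.895 -0.002]
 [ 0.    -0.002 -1.   ]]
```

```bash
cat >> h.py <<'E'
def blob(s,uv,h,half=26,thr=22):
    u,v=map(int,uv); im=cv2.cvtColor(s["pixels"],cv2.COLOR_RGB2LAB).astype(float)[v-half:v+half,u-half:u+half]
    d=np.linalg.norm((im-np.median(im.reshape(-1,3),0))*[.5,1.5,1.5],axis=2)
    m=(d>thr).astype(np.uint8)
    cs,_=cv2.findContours(m,cv2.RETR_EXTERNAL,cv2.CHAIN_APPROX_NONE)
    k=max(cs,key=lambda q:cv2.pointPolygonTest(q,(half,half),True))
    P=onplane(s,k[:,0]+[u-half,v-half],h)
    return np.round(cv2.minEnclosingCircle(P[:,:2].astype(np.float32)),4) if 0 else (np.round(cv2.minEnclosingCircle(P[:,:2].astype(np.float32))[0],4),np.round(circ(P),4))
E
python3 - <<'E'
from h import *
for nm,c in (("top",dict(lens=(227,280),spacer=(291,264),filter=(234,191))),("scene",dict(lens=(356,220),spacer=(329,256),filter=(415,262)))):
    s=dict(np.load(nm+"0.npz"))
    for n,h in (("lens",.015),("spacer",.012),("filter",.013)): print(nm,n,*blob(s,c[n],h/2,20))
E
```

```text
top lens [0.432  0.2511] [0.4319 0.2511 0.025 ]
top spacer [0.4668 0.1175] [0.4668 0.1179 0.025 ]
top filter [0.6168 0.2386] [0.6168 0.2385 0.0238]
scene lens [0.4287 0.2525] [0.4305 0.2538 0.0302]
scene spacer [0.467  0.1213] [0.4663 0.1206 0.0288]
scene filter [0.615  0.2402] [0.6167 0.2404 0.0271]
```

Emit:
{"name": "apply_moves", "arguments": {"claw": [1,1,1,1,1], "travel": [[-0.343,-0.259,0.1],[-0.343,-0.259,0.1],[-0.343,-0.259,0.1],[-0.343,-0.259,0.1],[-0.343,-0.259,0.1]], "turn": [[0,0,-0.147],[0,0,-0.147],[0,0,-0.147],[0,0,-0.147],[0,0,-0.147]], "newtons": 40}}

```text
t: 0.52
tcp_pos: [0.3676, 0.3798, 0.1845]
tool_rot: [-0.002, 1.0, -0.0, -0.0]
force: [0.4, 0.2, -0.2]
finger_gap: 1.006
gripper_force: 0.0
```

Emit:
{"name": "apply_moves", "arguments": {"claw": [1,1,1,1,1], "travel": [[-0.08,-0.16,0.043],[-0.08,-0.16,0.043],[-0.08,-0.16,0.043],[-0.08,-0.16,0.043],[-0.08,-0.16,0.043]], "turn": [[0,0,0],[0,0,0],[0,0,0],[0,0,0],[0,0,0]]}}

```text
t: 0.93
tcp_pos: [0.4328, 0.2495, 0.1494]
tool_rot: [0.003, 1.0, -0.001, -0.001]
force: [0.4, -0.2, 0.4]
finger_gap: 0.997
gripper_force: 0.0
```

Run:
```python
from h import *
from station import manip
s=shot("wrist","w1"); st=manip.sense(); print(st["tcp_pos"],Ro.from_quat(st["tool_rot"]).as_matrix().round(3).tolist())
c=-s["R"].T@s["t"]; print("cam",c)
def proj(p): 
    q=s["R"]@p+s["t"]; a=q[:2]/q[2]; a=a*(1+s["k1"]*(a@a)); return a*s["intrinsics"][0,0]+s["intrinsics"][:2,2]
print(proj(np.array([.432,.251,.0075])))
```

```text
[0.43195779 0.25131781 0.14989933] [[-1.0, 0.006, -0.002], [0.006, 1.0, -0.001], [0.002, -0.001, -1.0]]
cam [0.35860372 0.25046126 0.29305601]
[327.75312038 226.49499398]
```

View pics/w1.png

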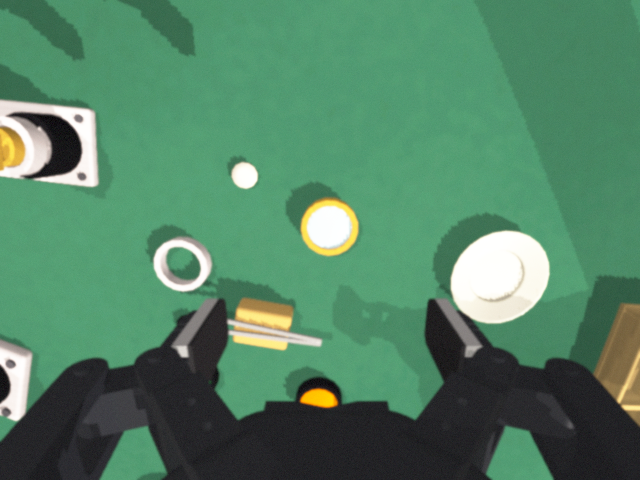

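The wrist view shows the lens at (330,227), about 2 px from the prediction, with the spacer at (183,264). That is good enough to grasp.

Emit:
{"name": "apply_moves", "arguments": {"claw": [1,1,1,1,1], "travel": [[0,0,0.05],[0,0,0.1],[0,0,0.15],[0,0,0.183],[0,0,0.183]], "turn": [[0,0,0],[0,0,0],[0,0,0],[0,0,0],[0,0,0]]}}

```text
t: 1.4
tcp_pos: [0.4276, 0.2534, -0.0001]
tool_rot: [-0.0, 1.0, -0.001, -0.005]
force: [0.0, -1.2, 1.2]
finger_gap: 0.999
gripper_force: 0.0
```

Emit:
{"name": "apply_moves", "arguments": {"claw": [-0.3,-0.3,-0.3,-0.3,-0.3], "travel": [[0,0,0],[0,0,0],[0,0,0],[0,0,0],[0,0,0]], "turn": [[0,0,0],[0,0,0],[0,0,0],[0,0,0],[0,0,0]]}}

```text
t: 1.82
tcp_pos: [0.4326, 0.2542, 0.0068]
tool_rot: [0.0, 1.0, 0.001, 0.002]
force: [-1.1, 0.8, 6.1]
finger_gap: 0.536
gripper_force: 40.4
```

Emit:
{"name": "apply_moves", "arguments": {"claw": [-0.3,-0.3,-0.3,-0.3,-0.3], "travel": [[0,0,0],[0,0,-0.04],[0,0,-0.08],[0,0,-0.12],[0,0,-0.12]], "turn": [[0,0,0],[0,0,0],[0,0,0],[0,0,0],[0,0,0]]}}

```text
t: 2.23
tcp_pos: [0.4352, 0.2548, 0.1066]
tool_rot: [0.0, 1.0, 0.002, 0.006]
force: [1.1, -0.3, 0.2]
finger_gap: 0.53
gripper_force: 41.4
```

Run:
```python
from h import *
from station import manip
s=shot("wrist","w2"); st=manip.sense(); print(st["tcp_pos"],st["force"],Ro.from_quat(st["tool_rot"]).as_matrix().round(3).tolist())
print(blob(s,(183,264),.006,40))
C=cloud(s);
```

```text
[0.43415572 0.25432863 0.10460596] [ 0.167955    0.05601485 -1.46106087] [[-1.0, 0.001, 0.01], [0.001, 1.0, 0.003], [-0.01, 0.003, -1.0]]
(array([0.4652, 0.1395]), array([0.4655, 0.1372, 0.0269]))
```

View pics/w2.png

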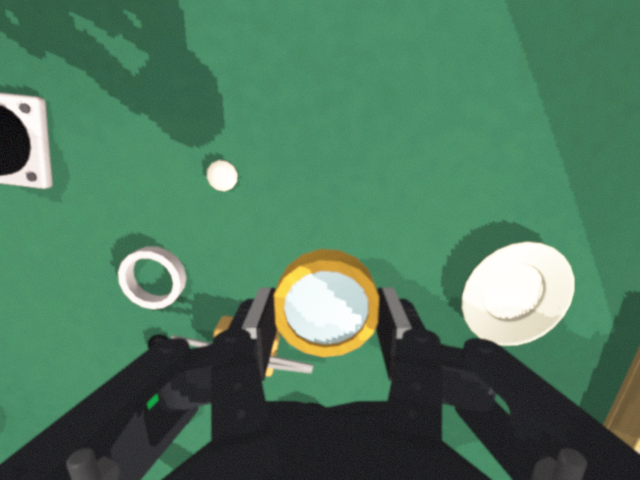

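The lens is gripped level between the pads at about (327,303); the spacer is at (152,277), undisturbed.

Run:
```python
from h import *
from station import manip
s=shot("wrist"); st=manip.sense(); t=st["tcp_pos"]; print(t)
im=s["pixels"]; hsv=cv2.cvtColor(im,cv2.COLOR_RGB2HSV)
C=cloud(s); m=np.zeros(im.shape[:2],bool); m[240:360,270:385]=1
m&=(hsv[...,0]>12)&(hsv[...,0]<32)&(hsv[...,1]>120)
z=C[m][:,2]; print(np.percentile(z,[2,10,50,90]))
zt=np.percentile(z,50)
top=m&(abs(C[...,2]-zt)<.003); print(circ(C[top]),cv2.minEnclosingCircle(C[top][:,:2].astype(np.float32)))
```

```text
[0.43270843 0.25384028 0.10285785]
[0.01852397 0.10307709 0.1133941  0.11439333]
(np.float64(0.43214737984963136), np.float64(0.254584698238829), np.float64(0.021448316567892256)) ((0.43305540084838867, 0.25423571467399597), 0.024917084723711014)
```

Emit:
{"name": "apply_moves", "arguments": {"claw": [-0.3,-0.3,-0.3,-0.3,-0.3], "travel": [[-0.0975,-0.2325,-0.0105],[-0.0975,-0.2325,-0.0105],[-0.0975,-0.2325,-0.0105],[-0.0975,-0.2325,-0.0105],[-0.0975,-0.2325,-0.0105]], "turn": [[0,0,0],[0,0,0],[0,0,0],[0,0,0],[0,0,0]]}}

```text
t: 2.75
tcp_pos: [0.5093, 0.0649, 0.108]
tool_rot: [0.001, 1.0, -0.0, -0.001]
force: [1.3, 0.7, -1.5]
finger_gap: 0.532
gripper_force: 41.4
```

Emit:
{"name": "apply_moves", "arguments": {"claw": [-0.3,-0.3,-0.3,-0.3,-0.3], "travel": [[-0.0975,-0.2325,-0.0105],[-0.0975,-0.2325,-0.0105],[-0.0975,-0.2325,-0.0105],[-0.0975,-0.2325,-0.0105],[-0.0975,-0.2325,-0.0105]], "turn": [[0,0,0],[0,0,0],[0,0,0],[0,0,0],[0,0,0]]}}

```text
t: 3.17
tcp_pos: [0.5871, -0.1216, 0.1161]
tool_rot: [0.001, 1.0, 0.0, -0.001]
force: [0.6, 0.3, -0.8]
finger_gap: 0.536
gripper_force: 41.4
```

Emit:
{"name": "apply_moves", "arguments": {"claw": [-0.3,-0.3], "travel": [[0,0,0],[0,0,0]], "turn": [[0,0,0],[0,0,0]]}}

```text
t: 3.33
tcp_pos: [0.587, -0.121, 0.116]
tool_rot: [0.002, 1.0, 0.0, -0.0]
force: [-0.4, -0.2, -1.0]
finger_gap: 0.535
gripper_force: 41.5
```

Run:
```python
from h import *
from station import manip
s=shot("wrist","w3"); st=manip.sense(); t=st["tcp_pos"]; print(t,Ro.from_quat(st["tool_rot"]).as_matrix().round(3).tolist())
C=cloud(s); X=C[...,2]; d=np.hypot(C[...,0]-.589,C[...,1]+.118)
rim=(abs(X-.056)<.003)&(d<.05); p=C[rim]; print(rim.sum(),circ(p),p[:,2].mean(),p.min(0),p.max(0))
o=p[np.hypot(*(p[:,:2]-[.589,-.118]).T)>.0335]; print(len(o),circ(o))
T=dict(np.load("top0.npz")); C=cloud(T); X=C[...,2];d=np.hypot(C[...,0]-.589,C[...,1]+.118)
rim=(abs(X-.056)<.003)&(d<.05);p=C[rim];print("top",circ(p),cv2.minEnclosingCircle(p[:,:2].astype(np.float32)))
```

```text
[ 0.58579089 -0.11905639  0.11580217] [[-1.0, 0.003, -0.003], [0.003, 1.0, 0.001], [0.003, 0.001, -1.0]]
2619 (np.float64(0.5885743604781211), np.float64(-0.11669439785127189), np.float64(0.03145177938679286)) 0.056261992472520145 [ 0.55374506 -0.15223478  0.05300493] [ 0.60786647 -0.08096788  0.05891079]
793 (np.float64(0.5890229767451804), np.float64(-0.11730062220870804), np.float64(0.03462163005122365))
top (np.float64(0.5892342781502061), np.float64(-0.11819239558515957), np.float64(0.03143155562200896)) ((0.5891351103782654, -0.11797838658094406), 0.03627229109406471)
```

View pics/w3.png

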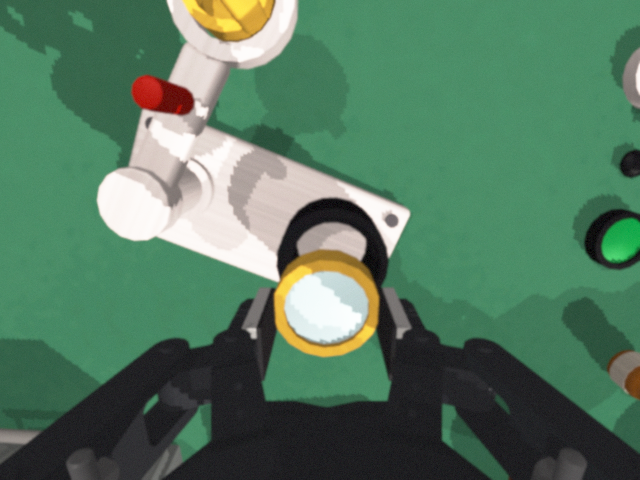

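The wrist view shows the lens held above the barrel at (332,245); the TCP is about 2 mm short in x and y.

Emit:
{"name": "apply_moves", "arguments": {"claw": [-0.3,-0.3,-0.3,-0.3], "travel": [[-0.0025,0.0025,0.03],[-0.0025,0.0025,0.055],[-0.0025,0.0025,0.071],[-0.0025,0.0025,0.071]], "turn": [[0,0,0],[0,0,0],[0,0,0],[0,0,0]]}}

```text
t: 3.72
tcp_pos: [0.5872, -0.115, 0.0579]
tool_rot: [-0.0, 1.0, 0.001, -0.002]
force: [-0.3, 0.2, -1.2]
finger_gap: 0.534
gripper_force: 44.5
```

Run:
```python
from h import *
from station import manip
for i in range(3):
    s=shot("wrist","w4"); st=manip.sense(); print(st["tcp_pos"],st["force"])
C=cloud(s)
# finger tip heights: near columns of pads
for u0,u1 in ((235,280),(370,420)):
    q=C[290:420,u0:u1].reshape(-1,3); q=q[(q[:,2]>.02)&(q[:,2]<.12)]; print(np.percentile(q[:,2],[2,10,50,90]))
```

```text
[ 0.58759014 -0.1152285   0.05902971] [ 0.07396134 -0.41455606 -0.86548615]
[ 0.58809149 -0.11556172  0.0598362 ] [0.14892858 0.85240065 0.59762103]
[ 0.5886212  -0.11593805  0.06044629] [-0.02885062  0.90419325 -1.08414043]
[0.05651819 0.06925305 0.09074431 0.11183093]
[0.05699087 0.0705066  0.09056576 0.11207681]
```

View pics/w4.png

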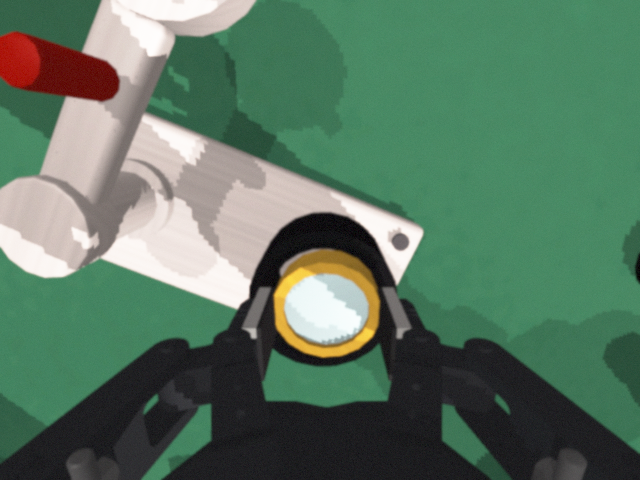

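The lens is at the barrel mouth, (327,305), close to concentric and with no contact. I'll lower it 4 mm more and release.

Emit:
{"name": "apply_moves", "arguments": {"claw": [-0.3,-0.3,0.5,0.5,0.5], "travel": [[0,-0.002,0.006],[0,-0.002,0.006],[0,-0.002,0.006],[0,-0.002,0.006],[0,-0.002,0.006]], "turn": [[0,0,0],[0,0,0],[0,0,0],[0,0,0],[0,0,0]]}}

```text
t: 4.28
tcp_pos: [0.5892, -0.1186, 0.0559]
tool_rot: [0.001, 1.0, -0.0, 0.0]
force: [-0.5, 0.7, 0.7]
finger_gap: 0.752
gripper_force: 0.0
```

Emit:
{"name": "apply_moves", "arguments": {"claw": [0.6,0.6,0.6,0.6,0.6], "travel": [[0,0,-0.03],[0,0,-0.08],[0,0,-0.12],[0,0,-0.12],[0,0,-0.12]], "turn": [[0,0,0],[0,0,0],[0,0,0],[0,0,0],[0,0,0]]}}

```text
t: 4.7
tcp_pos: [0.5905, -0.1191, 0.1541]
tool_rot: [0.001, 1.0, -0.001, 0.003]
force: [0.6, -0.0, -0.1]
finger_gap: 0.799
gripper_force: 0.0
```

Run:
```python
from h import *
from station import manip
s=shot("wrist"); st=manip.sense(); t=st["tcp_pos"]; print(t)
def inb(s,zs):
    hsv=cv2.cvtColor(s["pixels"],cv2.COLOR_RGB2HSV); C=cloud(s); d=np.hypot(C[...,0]-.589,C[...,1]+.1175)
    m=(d<.027)&(C[...,2]<.058)
    p=C[m]; print(m.sum(),np.percentile(p[:,2],[5,25,50,75,95]))
    b=m&(hsv[...,0]>12)&(hsv[...,0]<32)&(hsv[...,1]>120); p=C[b]
    if b.sum()>10: print("brass",b.sum(),np.percentile(p[:,2],[5,25,50,75,95]),circ(p))
inb(s,0)
inb(shot("top"),0)
```

```text
[ 0.58909375 -0.11848892  0.15226464]
3732 [0.0265624  0.02818235 0.02953935 0.03324017 0.05277607]
brass 1154 [0.02772667 0.02956997 0.03009575 0.03070828 0.05276272] (np.float64(0.5903088946578389), np.float64(-0.11744239803315051), np.float64(0.022699094962657825))Traceback (most recent call last):
  File "<stdin>", line 11, in <module>
  File "<stdin>", line 7, in inb
    return _quantile_unchecked(
        a, q, axis, out, overwrite_input, method, keepdims, weights)
    return _ureduce(a,
                    func=_quantile_ureduce_func,
    ...<5 lines>...
                    overwrite_input=overwrite_input,
                    method=method)
    r = func(a, **kwargs)
    result = _quantile(arr,
                       quantiles=q,
    ...<2 lines>...
                       out=out,
                       weights=wgt)
    slices_having_nans = np.isnan(arr[-1, ...])
                                  ~~~^^^^^^^^^
IndexError: index -1 is out of bounds for axis 0 with size 0
```

The lens lies flat on the floor, with its brass top at z≈0.030 (expected 0.029). Next is the spacer.

Emit:
{"name": "apply_moves", "arguments": {"claw": [0.6,0.6,1,1,1], "travel": [[0.076,0.148,0.033],[0.076,0.148,0.033],[0.076,0.148,0.033],[0.076,0.148,0.033],[0.076,0.148,0.033]], "turn": [[0,0,0],[0,0,0],[0,0,0],[0,0,0],[0,0,0]]}}

```text
t: 5.22
tcp_pos: [0.5237, 0.0033, 0.1227]
tool_rot: [-0.001, 1.0, 0.001, -0.004]
force: [-0.2, 0.2, 0.0]
finger_gap: 1.0
gripper_force: 0.0
```

Emit:
{"name": "apply_moves", "arguments": {"claw": [1,1,1,1,1], "travel": [[0.076,0.148,0.033],[0.076,0.148,0.033],[0.076,0.148,0.033],[0.076,0.148,0.033],[0.076,0.148,0.033]], "turn": [[0,0,0],[0,0,0],[0,0,0],[0,0,0],[0,0,0]]}}

```text
t: 5.63
tcp_pos: [0.4657, 0.1199, 0.0974]
tool_rot: [-0.001, 1.0, -0.0, -0.002]
force: [0.7, -1.4, -0.7]
finger_gap: 1.0
gripper_force: 0.0
```

```bash
cat >> h.py <<'E'
def near(xy,z0,z1,r,n="wrist",f=None):
    "depth points within r of xy between heights"
    s=shot(n,f); C=cloud(s); d=np.hypot(C[...,0]-xy[0],C[...,1]-xy[1]); m=(d<r)&(C[...,2]>z0)&(C[...,2]<z1)
    p=C[m]; print(m.sum(),"z",np.percentile(p[:,2],[5,50,95]).round(4),"circ",np.round(circ(p),4),"mec",cv2.minEnclosingCircle(p[:,:2].astype(np.float32)))
    from station import manip
    print("tcp",np.mean([manip.sense()["tcp_pos"] for _ in range(3)],0).round(4)); return s,C,m
E
python3 - <<'E'
from h import *
s,C,m=near((.467,.118),.009,.02,.034,f="w5")
E
```

```text
1439 z [0.0108 0.0129 0.014 ] circ [0.4656 0.1196 0.0213] mec ((0.4659769535064697, 0.11959867924451828), 0.02425311505794525)
tcp [0.4679 0.1187 0.098 ]
```

Emit:
{"name": "apply_moves", "arguments": {"claw": [1,1,1,1,1], "travel": [[0.0015,0,0.05],[0.0015,0,0.09],[0.0015,0,0.12],[0.0015,0,0.12],[0.0015,0,0.12]], "turn": [[0,0,0],[0,0,0],[0,0,0],[0,0,0],[0,0,0]]}}

```text
t: 6.1
tcp_pos: [0.4677, 0.1169, 0.0018]
tool_rot: [0.002, 1.0, -0.0, -0.0]
force: [-0.6, 0.7, 0.7]
finger_gap: 0.999
gripper_force: 0.0
```

Emit:
{"name": "apply_moves", "arguments": {"claw": [-0.3,-0.3,-0.3,-0.3,-0.3], "travel": [[0,0,0],[0,0,0],[0,0,0],[0,0,0],[0,0,0]], "turn": [[0,0,0],[0,0,0],[0,0,0],[0,0,0],[0,0,0]]}}

```text
t: 6.52
tcp_pos: [0.4679, 0.1183, 0.0046]
tool_rot: [0.0, 1.0, -0.0, 0.002]
force: [-0.4, -2.3, 7.0]
finger_gap: 0.536
gripper_force: 39.8
```

Emit:
{"name": "apply_moves", "arguments": {"claw": [-0.3,-0.3,-0.3,-0.3,-0.3], "travel": [[0,0,0],[0,0,-0.04],[0,0,-0.09],[0,0,-0.14],[0,0,-0.14]], "turn": [[0,0,0],[0,0,0],[0,0,0],[0,0,0],[0,0,0]]}}

```text
t: 6.93
tcp_pos: [0.4709, 0.1189, 0.1216]
tool_rot: [0.0, 1.0, 0.0, 0.007]
force: [1.1, 0.3, -0.1]
finger_gap: 0.529
gripper_force: 41.1
```

Run:
```python
from h import *
from station import manip
t=manip.sense()["tcp_pos"]
s=shot("wrist","w6"); C=cloud(s); hsv=cv2.cvtColor(s["pixels"],cv2.COLOR_RGB2HSV); d=np.hypot(C[...,0]-t[0],C[...,1]-t[1])
m=(d<.0245)&(C[...,2]>t[2]-.01)&(C[...,2]<t[2]+.02)&(hsv[...,2]>140)&(hsv[...,1]<60); p=C[m]
print(t,m.sum(),np.percentile(p[:,2],[5,50,95])-t[2],circ(p),cv2.minEnclosingCircle(p[:,:2].astype(np.float32)))
A=np.c_[p[:,:2]-p[:,:2].mean(0),np.ones(len(p))]; print("tilt",np.linalg.lstsq(A,p[:,2],rcond=None)[0])
```

```text
[0.47092479 0.11885598 0.12163164] 4013 [-0.00148779  0.00784047  0.00905818] (np.float64(0.4683340226178442), np.float64(0.11905926636275048), np.float64(0.020539590976626384)) ((0.4708789885044098, 0.11881515383720398), 0.024539006873965263)
tilt [-0.07260032 -0.00254518  0.12802521]
```

View pics/w6.png

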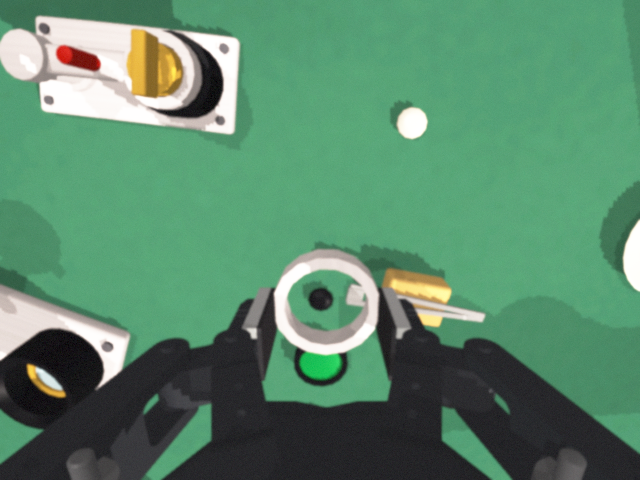

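The spacer is held level and centred at (326,302).

Emit:
{"name": "apply_moves", "arguments": {"claw": [-0.3,-0.3,-0.3,-0.3,-0.3], "travel": [[-0.0755,-0.1475,0],[-0.0755,-0.1475,0],[-0.0755,-0.1475,0],[-0.0755,-0.1475,0],[-0.0755,-0.1475,0]], "turn": [[0,0,0],[0,0,0],[0,0,0],[0,0,0],[0,0,0]]}}

```text
t: 7.4
tcp_pos: [0.5283, -0.0023, 0.1143]
tool_rot: [0.003, 1.0, -0.0, 0.001]
force: [-0.7, -0.3, -1.0]
finger_gap: 0.539
gripper_force: 41.2
```

Emit:
{"name": "apply_moves", "arguments": {"claw": [-0.3,-0.3,-0.3,-0.3,-0.3], "travel": [[-0.0755,-0.1475,0],[-0.0755,-0.1475,0],[-0.0755,-0.1475,0],[-0.0755,-0.1475,0],[-0.0755,-0.1475,0]], "turn": [[0,0,0],[0,0,0],[0,0,0],[0,0,0],[0,0,0]]}}

```text
t: 7.82
tcp_pos: [0.5875, -0.1189, 0.114]
tool_rot: [0.002, 1.0, -0.0, 0.0]
force: [-0.1, 0.8, -0.7]
finger_gap: 0.536
gripper_force: 41.3
```

Emit:
{"name": "apply_moves", "arguments": {"claw": [-0.3,-0.3,-0.3,-0.3,-0.3], "travel": [[0,0,0.03],[0,0,0.05],[0,0,0.05],[0,0,0.05],[0,0,0.05]], "turn": [[0,0,0],[0,0,0],[0,0,0],[0,0,0],[0,0,0]]}}

```text
t: 8.23
tcp_pos: [0.5864, -0.1159, 0.0751]
tool_rot: [-0.0, 1.0, 0.0, -0.0]
force: [0.8, -0.1, 0.1]
finger_gap: 0.535
gripper_force: 41.3
```

Run:
```python
from h import *
from station import manip
print(np.array([(shot("wrist") and manip.sense()["tcp_pos"]) for _ in range(5)]))
```

```text
[[ 0.58705492 -0.11644602  0.07553814]
 [ 0.58739006 -0.11687191  0.07575758]
 [ 0.58751056 -0.11716017  0.07580434]
 [ 0.58752778 -0.11736977  0.07574307]
 [ 0.58750088 -0.11753202  0.07562206]]
```

Emit:
{"name": "apply_moves", "arguments": {"claw": [-0.3,-0.3,-0.3,-0.3,0.5], "travel": [[-0.001,0,0.012],[-0.001,0,0.025],[-0.001,0,0.025],[-0.001,0,0.025],[-0.001,0,0.025]], "turn": [[0,0,0],[0,0,0],[0,0,0],[0,0,0],[0,0,0]]}}

```text
t: 8.9
tcp_pos: [0.5875, -0.1176, 0.0543]
tool_rot: [0.0, 1.0, 0.0, -0.001]
force: [0.6, -0.2, 0.4]
finger_gap: 0.658
gripper_force: 0.0
```

Emit:
{"name": "apply_moves", "arguments": {"claw": [0.6,0.6,0.6,0.6,0.6], "travel": [[0,0,0],[0,0,0],[0,0,-0.03],[0,0,-0.08],[0,0,-0.12]], "turn": [[0,0,0],[0,0,0],[0,0,0],[0,0,0],[0,0,0]]}}

```text
t: 9.32
tcp_pos: [0.5868, -0.1174, 0.1513]
tool_rot: [0.001, 1.0, 0.0, -0.001]
force: [1.8, -0.7, 0.4]
finger_gap: 0.798
gripper_force: 0.0
```

Run:
```python
from h import *
s,C,m=near((.589,-.1175),.036,.046,.026,f="w7")
near((.589,-.1175),.02,.058,.026)
```

```text
1206 z [0.0376 0.0419 0.0432] circ [ 0.5885 -0.1176  0.0214] mec ((0.5900073647499084, -0.11738701164722443), 0.025497540831565857)
tcp [ 0.5911 -0.1189  0.1583]
3006 z [0.0272 0.0314 0.0491] circ [ 0.5894 -0.1189  0.018 ] mec ((0.5890551805496216, -0.11756603419780731), 0.02604927308857441)
tcp [ 0.5911 -0.119   0.1561]
```

The spacer lies flat, with its top at 0.042. Now the amber filter.

Emit:
{"name": "apply_moves", "arguments": {"claw": [0.6,0.6,1,1,1], "travel": [[-0.018,0.223,0.032],[-0.018,0.223,0.032],[-0.018,0.223,0.032],[-0.018,0.223,0.032],[-0.018,0.223,0.032]], "turn": [[0,0,0],[0,0,0],[0,0,0],[0,0,0],[0,0,0]]}}

```text
t: 9.83
tcp_pos: [0.6002, 0.0658, 0.1233]
tool_rot: [-0.001, 1.0, 0.001, -0.002]
force: [-0.0, 0.4, -0.1]
finger_gap: 0.999
gripper_force: 0.0
```

Emit:
{"name": "apply_moves", "arguments": {"claw": [1,1,1,1,1], "travel": [[-0.018,0.223,0.032],[-0.018,0.223,0.032],[-0.018,0.223,0.032],[-0.018,0.223,0.032],[-0.018,0.223,0.032]], "turn": [[0,0,0],[0,0,0],[0,0,0],[0,0,0],[0,0,0]]}}

```text
t: 10.25
tcp_pos: [0.6157, 0.244, 0.0978]
tool_rot: [-0.001, 1.0, 0.001, -0.001]
force: [0.8, -0.2, 0.4]
finger_gap: 1.004
gripper_force: 0.0
```

Run:
```python
from h import *
s,C,m=near((.617,.239),.009,.02,.034,f="w8")
from station import manip
print(np.array([(shot("wrist") and manip.sense()["tcp_pos"]) for _ in range(4)]))
```

```text
3470 z [0.0109 0.0128 0.0147] circ [0.6162 0.2405 0.0171] mec ((0.6166223287582397, 0.2404031902551651), 0.024140089750289917)
tcp [0.6157 0.2445 0.0977]
[[0.61570369 0.24165641 0.09800563]
 [0.61595278 0.23955812 0.09836249]
 [0.61626229 0.23829487 0.09870553]
 [0.61662965 0.23751105 0.09906713]]
```

Emit:
{"name": "apply_moves", "arguments": {"claw": [1,1,1,1,1], "travel": [[0,0.001,0.05],[0,0.001,0.09],[0,0.001,0.12],[0,0.001,0.12],[0,0.001,0.12]], "turn": [[0,0,0],[0,0,0],[0,0,0],[0,0,0],[0,0,0]]}}

```text
t: 10.92
tcp_pos: [0.6162, 0.2377, 0.0025]
tool_rot: [0.002, 1.0, -0.0, -0.002]
force: [0.5, -0.4, 0.6]
finger_gap: 1.0
gripper_force: 0.0
```

Emit:
{"name": "apply_moves", "arguments": {"claw": [-0.3,-0.3,-0.3,-0.3,-0.3], "travel": [[0,0,0],[0,0,0],[0,0,0],[0,0,0],[0,0,0]], "turn": [[0,0,0],[0,0,0],[0,0,0],[0,0,0],[0,0,0]]}}

```text
t: 11.33
tcp_pos: [0.6186, 0.24, 0.0062]
tool_rot: [0.0, 1.0, 0.0, 0.002]
force: [1.0, -1.0, 5.3]
finger_gap: 0.53
gripper_force: 40.0
```

Emit:
{"name": "apply_moves", "arguments": {"claw": [-0.3,-0.3,-0.3,-0.3,-0.3], "travel": [[0,0,0],[0,0,-0.04],[0,0,-0.09],[0,0,-0.14],[0,0,-0.14]], "turn": [[0,0,0],[0,0,0],[0,0,0],[0,0,0],[0,0,0]]}}

```text
t: 11.75
tcp_pos: [0.623, 0.2415, 0.1255]
tool_rot: [0.0, 1.0, 0.002, 0.009]
force: [2.2, -0.1, 0.5]
finger_gap: 0.531
gripper_force: 41.1
```

Run:
```python
from h import *
from station import manip
print(np.array([(shot("wrist") and manip.sense()["tcp_pos"]) for _ in range(4)]))
s=shot("wrist","w9");t=manip.sense()["tcp_pos"]; C=cloud(s); hsv=cv2.cvtColor(s["pixels"],cv2.COLOR_RGB2HSV); d=np.hypot(C[...,0]-t[0],C[...,1]-t[1])
m=(d<.03)&(C[...,2]>t[2]-.01)&(C[...,2]<t[2]+.02)&(hsv[...,0]>5)&(hsv[...,0]<25)&(hsv[...,1]>150); p=C[m]
print(t,m.sum(),np.percentile(p[:,2],[5,50,95])-t[2],cv2.minEnclosingCircle(p[:,:2].astype(np.float32)))
```

```text
[[0.6211813  0.24103249 0.12221653]
 [0.61881543 0.24048907 0.11920636]
 [0.6171046  0.24007027 0.11691613]
 [0.61610302 0.23984856 0.11536651]]
[0.6156578  0.23974315 0.11442651] 4868 [0.00542962 0.00684184 0.00843289] ((0.6124613881111145, 0.2386264055967331), 0.021539898589253426)
```

Emit:
{"name": "apply_moves", "arguments": {"claw": [-0.3,-0.3,-0.3,-0.3,-0.3], "travel": [[0.017,-0.2235,0],[0.017,-0.2235,0],[0.017,-0.2235,0],[0.017,-0.2235,0],[0.017,-0.2235,0]], "turn": [[0,0,0],[0,0,0],[0,0,0],[0,0,0],[0,0,0]]}}

```text
t: 12.42
tcp_pos: [0.6015, 0.056, 0.1135]
tool_rot: [0.002, 1.0, -0.001, -0.002]
force: [0.3, 1.0, 0.2]
finger_gap: 0.534
gripper_force: 41.2
```

Emit:
{"name": "apply_moves", "arguments": {"claw": [-0.3,-0.3,-0.3,-0.3,-0.3], "travel": [[0.017,-0.2235,0],[0.017,-0.2235,0],[0.017,-0.2235,0],[0.017,-0.2235,0],[0.017,-0.2235,0]], "turn": [[0,0,0],[0,0,0],[0,0,0],[0,0,0],[0,0,0]]}}

```text
t: 12.83
tcp_pos: [0.5888, -0.123, 0.1141]
tool_rot: [0.003, 1.0, -0.001, -0.001]
force: [0.8, 0.3, 0.7]
finger_gap: 0.53
gripper_force: 41.2
```

Emit:
{"name": "apply_moves", "arguments": {"claw": [-0.3,-0.3,-0.3,-0.3,-0.3], "travel": [[0,0,0.03],[0,0,0.05],[0,0,0.05],[0,0,0.05],[0,0,0.05]], "turn": [[0,0,0],[0,0,0],[0,0,0],[0,0,0],[0,0,0]]}}

```text
t: 13.25
tcp_pos: [0.5896, -0.117, 0.0753]
tool_rot: [0.0, 1.0, 0.0, -0.0]
force: [0.7, 0.4, -0.2]
finger_gap: 0.534
gripper_force: 41.2
```

Run:
```python
from h import *
from station import manip
print(np.array([(shot("wrist") and manip.sense()["tcp_pos"]) for _ in range(4)]))
s=shot("wrist","w10");t=manip.sense()["tcp_pos"]; C=cloud(s); hsv=cv2.cvtColor(s["pixels"],cv2.COLOR_RGB2HSV); d=np.hypot(C[...,0]-t[0],C[...,1]-t[1])
m=(d<.03)&(C[...,2]>t[2]-.01)&(C[...,2]<t[2]+.02)&(hsv[...,0]>5)&(hsv[...,0]<25)&(hsv[...,1]>150); p=C[m]
print(t,m.sum(),np.percentile(p[:,2],[5,50,95])-t[2],cv2.minEnclosingCircle(p[:,:2].astype(np.float32)))
```

```text
[[ 0.5899579  -0.11711717  0.07589677]
 [ 0.59019778 -0.11719171  0.07626222]
 [ 0.59019272 -0.11725946  0.07640264]
 [ 0.59014154 -0.11733998  0.07643648]]
[ 0.59005765 -0.11741629  0.0763738 ] 5108 [0.00457233 0.00599592 0.00755054] ((0.5866801738739014, -0.11473466455936432), 0.02190215140581131)
```

View pics/w10.png

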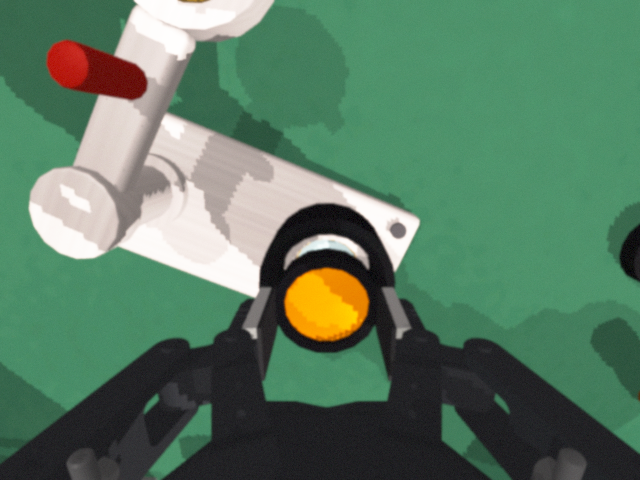

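The filter is held level at (326,303) above the barrel, with the spacer and lens visible below it. Releasing as before.

Emit:
{"name": "apply_moves", "arguments": {"claw": [-0.3,-0.3,-0.3,-0.3,0.5], "travel": [[0.001,0,0.012],[0.001,0,0.026],[0.001,0,0.026],[0.001,0,0.026],[0.001,0,0.026]], "turn": [[0,0,0],[0,0,0],[0,0,0],[0,0,0],[0,0,0]]}}

```text
t: 13.92
tcp_pos: [0.5882, -0.1175, 0.0542]
tool_rot: [0.0, 1.0, 0.0, -0.001]
force: [-0.4, -0.4, 0.3]
finger_gap: 0.657
gripper_force: 0.0
```

Emit:
{"name": "apply_moves", "arguments": {"claw": [0.6,0.6,0.6,0.6,0.6], "travel": [[0,0,0],[0,0,0],[0,0,-0.04],[0,0,-0.09],[0,0,-0.14]], "turn": [[0,0,0],[0,0,0],[0,0,0],[0,0,0],[0,0,0]]}}

```text
t: 14.33
tcp_pos: [0.5871, -0.1173, 0.1667]
tool_rot: [0.001, 1.0, 0.001, -0.002]
force: [1.4, -0.1, 0.3]
finger_gap: 0.803
gripper_force: 0.0
```

Run:
```python
from h import *
near((.589,-.1175),.03,.06,.024)
s,C,m=near((.589,-.1175),.03,.06,.024,f="w11")
p=C[m]; A=np.c_[p[:,:2]-p[:,:2].mean(0),np.ones(len(p))]; print("tilt",np.linalg.lstsq(A,p[:,2],rcond=None)[0])
# bracket geometry
H=cv2.cvtColor(s["pixels"],cv2.COLOR_RGB2HSV).astype(int); X=C[...,2]
r=((H[...,0]<8)|(H[...,0]>172))&(H[...,1]>140)&(X>.109)&(X<.12)&(np.hypot(C[...,0]-.493,C[...,1]+.192)<.03)
if r.sum(): print("pegtop",r.sum(),cv2.minEnclosingCircle(C[r][:,:2].astype(np.float32)),C[r].mean(0))
c=(abs(X-.084)<.003)&(np.hypot(C[...,0]-.54,C[...,1]+.222)<.03); c2=C[c]; print("col",c.sum(),cv2.minEnclosingCircle(c2[:,:2].astype(np.float32)),c2.mean(0))
T=dict(np.load("top0.npz"));C=cloud(T);X=C[...,2];c=(abs(X-.084)<.004)&(np.hypot(C[...,0]-.54,C[...,1]+.222)<.026); c2=C[c]; print("col top",c.sum(),cv2.minEnclosingCircle(c2[:,:2].astype(np.float32)),c2.mean(0))
from station import manip;print(manip.sense()["q"])
```

```text
2746 z [0.0518 0.0538 0.0557] circ [ 0.5885 -0.1173  0.0168] mec ((0.5886306762695312, -0.11719208210706711), 0.023965466767549515)
tcp [ 0.5925 -0.1191  0.176 ]
2628 z [0.0518 0.0538 0.0558] circ [ 0.5884 -0.1173  0.0168] mec ((0.5889976024627686, -0.1174975037574768), 0.024004055187106133)
tcp [ 0.5928 -0.1193  0.1737]
tilt [0.00464248 0.00687033 0.05374456]
pegtop 505 ((0.49395862221717834, -0.19201813638210297), 0.0072164712473750114) [ 0.49413271 -0.19132462  0.11435999]
col 2572 ((0.5398125648498535, -0.2197759449481964), 0.026052847504615784) [ 0.54478185 -0.22189718  0.08472599]
col top 279 ((0.5395270586013794, -0.22333797812461853), 0.02553282119333744) [ 0.54354664 -0.22301251  0.08409457]
[-3.83133991e-01  5.64389190e-01  1.55159960e+00 -2.29017800e-04
  1.01175035e+00 -1.95301560e+00]
```

The filter is flat, with its top at 0.054. Next I'll go above the peg, turning so the pads close tangentially to the arm.

Emit:
{"name": "apply_moves", "arguments": {"claw": [0.4,0.3,0.3,0.3,0.3], "travel": [[0.1175,-0.093,0.02],[0.1175,-0.093,0.02],[0.1175,-0.093,0.02],[0.1175,-0.093,0.02],[0.1175,-0.093,0.02]], "turn": [[0,0,0.178],[0,0,0.178],[0,0,0.178],[0,0,0.178],[0,0,0.178]]}}

```text
t: 14.85
tcp_pos: [0.4918, -0.1928, 0.15]
tool_rot: [0.281, 0.96, 0.0, -0.002]
force: [0.6, -0.3, 0.4]
finger_gap: 0.65
gripper_force: 0.0
```

```bash
cat >> h.py <<'E'
def settle(k=4):
    from station import manip
    for _ in range(k): manip.snapshot("wrist")
    s=manip.sense(); R=Ro.from_quat(s["tool_rot"]).as_matrix(); print("t",s["t"],"tcp",s["tcp_pos"].round(4),"yaw",np.arctan2(R[1,0],R[0,0]).round(4),"F",s["force"].round(1),"gap",round(s["finger_gap"],3),"q6",s["q"][5].round(3)); return s,R
def mv(R,t,goal): return ((R.T@(np.array(goal)-t))/.8).round(4)
E
python3 - <<'E'
from h import *
s,R=settle(5); im=shot("wrist","w12"); C=cloud(im);X=C[...,2]; H=cv2.cvtColor(im["pixels"],cv2.COLOR_RGB2HSV).astype(int)
r=((H[...,0]<8)|(H[...,0]>172))&(H[...,1]>140)&(abs(X-.114)<.004)
print(r.sum(),C[r].mean(0),cv2.minEnclosingCircle(C[r][:,:2].astype(np.float32)))
print(mv(R,s["tcp_pos"],(.494,-.192,.086)))
E
```

```text
t 15.1 tcp [ 0.4945 -0.1917  0.1505] yaw 2.5833 F [ 0.3 -0.  -0.1] gap 0.652 q6 -1.593
393 [ 0.49253813 -0.19160677  0.11444219] ((0.49321427941322327, -0.19189924001693726), 0.0064562782645225525)
[ 0.0003 -0.0007  0.0807]
```

Emit:
{"name": "apply_moves", "arguments": {"claw": [0.3,0.3,0.3,-1,-1], "travel": [[0,-0.0005,0.04],[0,-0.0005,0.08],[0,-0.0005,0.08],[0,-0.0005,0.08],[0,-0.0005,0.08]], "turn": [[0,0,0],[0,0,0],[0,0,0],[0,0,0],[0,0,0]], "newtons": 30}}

```text
t: 15.57
tcp_pos: [0.495, -0.1923, 0.0875]
tool_rot: [0.276, 0.961, -0.0, 0.0]
force: [0.2, -0.3, 0.2]
finger_gap: 0.378
gripper_force: 0.0
```

Emit:
{"name": "apply_moves", "arguments": {"claw": [-1,-1,-1,-1], "travel": [[0,0,0],[0,0,0],[0,0,0],[0,0,0]], "turn": [[0,0,0],[0,0,0],[0,0,0],[0,0,0]]}}

```text
t: 15.9
tcp_pos: [0.4955, -0.1929, 0.0885]
tool_rot: [0.276, 0.961, -0.001, 0.002]
force: [0.2, 0.9, 6.0]
finger_gap: 0.149
gripper_force: 29.8
```

Run:
```python
from h import *
settle(1)
```

```text
t 15.95 tcp [ 0.4955 -0.1929  0.0884] yaw 2.5814 F [-1.1  0.5  8.1] gap 0.148 q6 -1.592
```

Emit:
{"name": "apply_moves", "arguments": {"claw": [-1,-1,-1,-1,-1], "travel": [[-0.0003,0.0071,0],[-0.0013,0.0141,0],[-0.003,0.0209,0],[-0.0052,0.0275,0],[-0.0081,0.0339,0]], "turn": [[0,0,0.03],[0,0,0.06],[0,0,0.09],[0,0,0.1195],[0,0,0.1495]]}}

```text
t: 16.37
tcp_pos: [0.5147, -0.1734, 0.0885]
tool_rot: [0.494, 0.869, -0.001, 0.001]
force: [-2.3, -0.9, 7.1]
finger_gap: 0.149
gripper_force: 29.9
```

Emit:
{"name": "apply_moves", "arguments": {"claw": [-1,-1,-1,-1,-1], "travel": [[-0.0003,0.0071,0],[-0.0013,0.0141,0],[-0.003,0.0209,0],[-0.0052,0.0275,0],[-0.0081,0.0339,0]], "turn": [[0,0,0.03],[0,0,0.06],[0,0,0.09],[0,0,0.1195],[0,0,0.1495]]}}

```text
t: 16.78
tcp_pos: [0.5409, -0.1645, 0.0885]
tool_rot: [0.683, 0.73, -0.0, 0.0]
force: [-2.3, -1.3, 8.4]
finger_gap: 0.149
gripper_force: 29.9
```

Run:
```python
from h import *
settle(2)
```

```text
t 16.8833 tcp [ 0.5421 -0.1644  0.0885] yaw 1.6398 F [0.1 1.6 7.7] gap 0.147 q6 -0.562
```

Emit:
{"name": "apply_moves", "arguments": {"claw": [-1,-1,-1,-1,-1], "travel": [[-0.0003,0.0071,0],[-0.0013,0.0141,0],[-0.003,0.0209,0],[-0.0052,0.0275,0],[-0.0081,0.0339,0]], "turn": [[0,0,0.03],[0,0,0.06],[0,0,0.09],[0,0,0.1195],[0,0,0.1495]]}}

```text
t: 17.3
tcp_pos: [0.5682, -0.1685, 0.0885]
tool_rot: [0.834, 0.551, -0.0, -0.0]
force: [-3.0, 1.4, 8.1]
finger_gap: 0.153
gripper_force: 30.1
```

Emit:
{"name": "apply_moves", "arguments": {"claw": [-1,-1,-1], "travel": [[0,0.004,0],[0,0.005,0],[0,0.005,0]], "turn": [[0,0,0],[0,0,0],[0,0,0]]}}

```text
t: 17.55
tcp_pos: [0.5688, -0.1687, 0.0884]
tool_rot: [0.833, 0.553, -0.002, -0.003]
force: [-8.0, 4.0, 12.1]
finger_gap: 0.15
gripper_force: 30.9
```

Run:
```python
from h import *
settle(2)
```

```text
t 17.65 tcp [ 0.5688 -0.1688  0.0884] yaw 1.1726 F [-8.1  2.4 12.7] gap 0.15 q6 -0.078
```

The arm has stopped against its home stop: 8 N of reaction and no further travel. Releasing and rising.

Emit:
{"name": "apply_moves", "arguments": {"claw": [-0.2,-0.2,-0.2,-0.2,-0.2], "travel": [[0,0,0],[0,0,0],[0,0,-0.03],[0,0,-0.07],[0,0,-0.1]], "turn": [[0,0,0],[0,0,0],[0,0,0],[0,0,0],[0,0,0]]}}

```text
t: 18.07
tcp_pos: [0.5727, -0.1707, 0.1681]
tool_rot: [0.833, 0.553, 0.0, 0.001]
force: [-0.1, -0.2, -0.1]
finger_gap: 0.398
gripper_force: 0.0
```

Run:
```python
from h import *
s,R=settle(5)
im=shot("wrist","w13"); C=cloud(im);X=C[...,2]; H=cv2.cvtColor(im["pixels"],cv2.COLOR_RGB2HSV).astype(int)
B=(H[...,0]>12)&(H[...,0]<32)&(H[...,1]>110)&(abs(X-.112)<.004)&(np.hypot(C[...,0]-.589,C[...,1]+.1175)<.035)
if B.sum()>20:
    (c,wh,a)=cv2.minAreaRect(C[B][:,:2].astype(np.float32)); print(B.sum(),c,wh,a)
    p=C[B][:,:2]; v=np.linalg.svd(p-p.mean(0),full_matrices=False)[2][0]; print("bar ang",np.arctan2(v[1],v[0]),C[B].mean(0))
t=shot("top"); C=cloud(t);X=C[...,2]; B=(X>.105)&(X<.118)&(np.hypot(C[...,0]-.589,C[...,1]+.1175)<.03); print("top",B.sum(),C[B].mean(0) if B.sum() else 0)
```

```text
t 18.3167 tcp [ 0.5717 -0.1703  0.1662] yaw 1.1724 F [ 0.1 -0.3 -0.7] gap 0.403 q6 -0.078
1611 (0.5893112421035767, -0.1168544664978981) (0.012207330204546452, 0.04450502619147301) 46.39280700683594
bar ang -0.7581253361811193 [ 0.58940891 -0.11648875  0.11192332]
top 146 [ 0.58838437 -0.11709714  0.1115331 ]
```

View pics/w13.png

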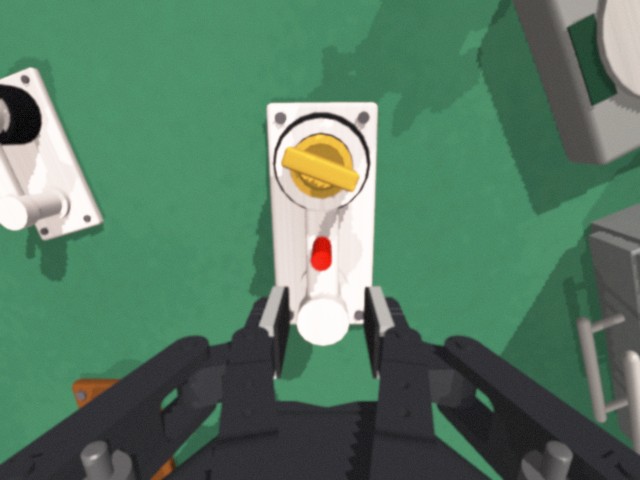

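The bracket is home: the knob is at (322,168) over the barrel, with the peg and column in line. I'll go over the knob and line up with the bar.

Emit:
{"name": "apply_moves", "arguments": {"claw": [-0.2,-0.2,-0.2,-0.2,-0.2], "travel": [[0.0695,-0.006,0.01],[0.0695,-0.006,0.01],[0.0695,-0.006,0.01],[0.0695,-0.006,0.01],[0.0695,-0.006,0.01]], "turn": [[0,0,-0.193],[0,0,-0.193],[0,0,-0.193],[0,0,-0.193],[0,0,-0.193]]}}

```text
t: 18.83
tcp_pos: [0.5884, -0.1164, 0.1569]
tool_rot: [0.627, 0.779, -0.001, -0.002]
force: [0.4, 0.2, -0.1]
finger_gap: 0.405
gripper_force: 0.0
```

Emit:
{"name": "apply_moves", "arguments": {"claw": [-0.2,-0.2,-0.2,-0.2,-0.2], "travel": [[0,0,0],[0,0,0],[0,0,0],[0,0,0],[0,0,0]], "turn": [[0,0,-0.193],[0,0,-0.193],[0,0,-0.193],[0,0,-0.193],[0,0,-0.193]]}}

```text
t: 19.25
tcp_pos: [0.5883, -0.117, 0.157]
tool_rot: [0.367, 0.93, 0.0, -0.002]
force: [-0.5, -0.2, 0.7]
finger_gap: 0.401
gripper_force: 0.0
```

Run:
```python
from h import *
s,R=settle(5); print(mv(R,s["tcp_pos"],(.5892,-.1170,.095)))
```

```text
t 19.5 tcp [ 0.5888 -0.1172  0.1578] yaw 2.3827 F [-0.4 -0.1  0.6] gap 0.398 q6 -1.194
[-0.0003  0.0006  0.0785]
```

Emit:
{"name": "apply_moves", "arguments": {"claw": [-0.2,-0.2,-0.2,-1,-1], "travel": [[0,0.0005,0.04],[0,0.0005,0.0785],[0,0.0005,0.0785],[0,0.0005,0.0785],[0,0.0005,0.0785]], "turn": [[0,0,0],[0,0,0],[0,0,0],[0,0,0],[0,0,0]], "newtons": 50}}

```text
t: 19.92
tcp_pos: [0.5897, -0.1173, 0.0966]
tool_rot: [0.369, 0.929, -0.0, 0.0]
force: [-0.9, -2.8, -3.0]
finger_gap: 0.132
gripper_force: 28.4
```

Emit:
{"name": "apply_moves", "arguments": {"claw": [-1,-1,-1,-1], "travel": [[0,0,0],[0,0,0],[0,0,0],[0,0,0]], "turn": [[0,0,0],[0,0,0],[0,0,0],[0,0,0]]}}

```text
t: 20.25
tcp_pos: [0.5897, -0.1175, 0.0966]
tool_rot: [0.369, 0.929, -0.0, 0.001]
force: [-1.0, -2.4, -2.4]
finger_gap: 0.123
gripper_force: 53.3
```

Run:
```python
from h import *
s,R=settle(2); print(s["ft_torque"])
```

```text
t 20.35 tcp [ 0.5897 -0.1175  0.0966] yaw 2.3851 F [-0.9 -2.9 -0.5] gap 0.124 q6 -1.196
[-0.34053603  0.12522195 -0.08936789]
```

Emit:
{"name": "apply_moves", "arguments": {"claw": [-1,-1,-1,-1,-1], "travel": [[0,0,0.0003],[0,0,0.0006],[0,0,0.0009],[0,0,0.0012],[0,0,0.0015]], "turn": [[0,0,0.034],[0,0,0.068],[0,0,0.102],[0,0,0.136],[0,0,0.17]]}}

```text
t: 20.77
tcp_pos: [0.5894, -0.118, 0.0954]
tool_rot: [0.603, 0.798, -0.001, 0.001]
force: [-3.0, -3.8, -0.3]
finger_gap: 0.121
gripper_force: 53.6
```

Emit:
{"name": "apply_moves", "arguments": {"claw": [-1,-1,-1,-1,-1], "travel": [[0,0,0.0003],[0,0,0.0006],[0,0,0.0009],[0,0,0.0012],[0,0,0.0015]], "turn": [[0,0,0.034],[0,0,0.068],[0,0,0.102],[0,0,0.136],[0,0,0.17]]}}

```text
t: 21.18
tcp_pos: [0.5893, -0.1183, 0.0943]
tool_rot: [0.792, 0.61, -0.001, 0.001]
force: [-2.8, -4.9, 0.4]
finger_gap: 0.123
gripper_force: 53.6
```

Emit:
{"name": "apply_moves", "arguments": {"claw": [-1,-1,-1,-1,-1], "travel": [[0,0,0.0003],[0,0,0.0006],[0,0,0.0009],[0,0,0.0012],[0,0,0.0015]], "turn": [[0,0,0.034],[0,0,0.068],[0,0,0.102],[0,0,0.136],[0,0,0.17]]}}

```text
t: 21.6
tcp_pos: [0.5892, -0.1183, 0.0939]
tool_rot: [0.925, 0.381, -0.001, 0.001]
force: [-4.3, -3.5, 7.2]
finger_gap: 0.123
gripper_force: 54.9
```

Run:
```python
from h import *
s,R=settle(3); print(s["ft_torque"])
```

```text
t 21.75 tcp [ 0.5892 -0.1183  0.0939] yaw 0.7844 F [-4.1 -4.3  4.7] gap 0.125 q6 0.406
[-0.77369646  0.70361465  0.07360462]
```

Emit:
{"name": "apply_moves", "arguments": {"claw": [-1,-1,-1,-1,-1], "travel": [[0,0,0.0003],[0,0,0.0005],[0,0,0.0007],[0,0,0.0007],[0,0,0.0007]], "turn": [[0,0,0.03],[0,0,0.06],[0,0,0.089],[0,0,0.089],[0,0,0.089]]}}

```text
t: 22.17
tcp_pos: [0.5889, -0.118, 0.0938]
tool_rot: [0.968, 0.251, -0.001, 0.001]
force: [-5.8, -3.5, 8.1]
finger_gap: 0.121
gripper_force: 55.3
```

Run:
```python
from h import *
s,R=settle(3); print(s["ft_torque"])
```

```text
t 22.3167 tcp [ 0.5889 -0.118   0.0939] yaw 0.5074 F [-5.4 -3.4  8.5] gap 0.122 q6 0.684
[-0.63616618  0.84596919  0.57402881]
```

The wrist torque rose to 0.57 N·m at 1.88 rad, so the ring is bearing on the filter. Releasing.

Emit:
{"name": "apply_moves", "arguments": {"claw": [-0.3,-0.3,-0.2,-0.2,-0.2], "travel": [[0,0,0],[0,0,0],[0,0,-0.03],[0,0,-0.07],[0,0,-0.1]], "turn": [[0,0,0],[0,0,0],[0,0,0],[0,0,0],[0,0,0]]}}

```text
t: 22.73
tcp_pos: [0.5901, -0.1166, 0.1732]
tool_rot: [0.969, 0.249, 0.001, -0.0]
force: [0.9, -0.5, 0.3]
finger_gap: 0.404
gripper_force: 0.0
```

Run:
```python
from h import *
for k in (3,10):
    s,R=settle(k)
    im=shot("wrist"); C=cloud(im);X=C[...,2]; H=cv2.cvtColor(im["pixels"],cv2.COLOR_RGB2HSV).astype(int)
    B=(H[...,0]>12)&(H[...,0]<32)&(H[...,1]>110)&(abs(X-.108)<.004)&(np.hypot(C[...,0]-.589,C[...,1]+.1175)<.035)
    p=C[B][:,:2]; v=np.linalg.svd(p-p.mean(0),full_matrices=False)[2][0]; a=np.arctan2(v[1],v[0])%np.pi; print(B.sum(),"bar ang",a,"clamp",(-.758-a)%np.pi,C[B].mean(0))
```

```text
t 22.8833 tcp [ 0.5914 -0.1171  0.1741] yaw 0.5032 F [-0.3  0.  -0.9] gap 0.401 q6 0.686
1181 bar ang 0.5269440612910818 clamp 1.8566485922987113 [ 0.59100668 -0.11611248  0.10865197]
t 23.4333 tcp [ 0.5893 -0.117   0.1712] yaw 0.5031 F [-0.3  0.2  0.5] gap 0.401 q6 0.686
1220 bar ang 0.5221523627785567 clamp 1.8614402908112364 [ 0.59106154 -0.11610178  0.10869707]
```

```bash
python3 -c "
from station import manip
print(manip.sign_off())"
```

```text
the job is handed in; nothing more can be done
None
```

I handed the job in at about 23 s of the 72 s allowed: lens, spacer and amber filter measured flat in the barrel, arm home, ring still at about 1.86 rad with the gripper clear; the judge's verdict was not shown.

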